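# Load the tape dispenser with a spindle of rolls

## Robot

A 6-joint arm with a two-finger parallel gripper is mounted at the origin on a cart in front of the work surface, level with it; the furniture and walls round the work are solid. World frame = base frame: x ahead of the robot, y to its left, z up, the work surface at z = 0. Lengths are in m, angles in degrees, forces in N, time in s.
With the tool pointing down it reaches from about 0.375 to 0.9 m from the base axis. Payload 3.1 kg.
Tool frame: the origin (TCP) lies at the very end of the fingers, on their centre line; the grasp point (between the pads) lies 19 mm behind it; z points along the fingers, y is the line along which they close (so a half turn about z gives the same grasp; the last joint's range is limited). The gripper opens to 87 mm and grips with 3 to 60 N. Pads are 19 mm wide; open, the fingers measure 117 mm over their backs; the gripper's body (75 mm by 190 mm) begins 51 mm behind the grasp point.
Start: joints at [55.777, 30.224, 82.088, -0, 67.689, -10.227], TCP at [0.254, 0.571, 0.223] pointing down, gripper open.
Joint ranges: [-176.69, 176.69], [-43.24, 126.21], [12.49, 139.97], [-82, 262], [0, 151.66], [-163.58, 163.58]. Speed limits (degrees/s): [159.86, 159.86, 180, 180, 180, 180].

## Interface

Orientations are given as a 3x3 rotation matrix whose columns are the frame's x, y, z axes.
In Python, from rig import bot gives the robot as it stands.
- The arm moves only by the tool move_arm, never from a script. Its argument "increments" is a list of rows, each an object with "xyz": the shift along the tool's x, y, z in mm, a list of three; "roll": the turn about the tool's z in rad; "grip": the opening in per cent of the stroke, from 0 (shut) to 100 (fully open). A call has 1 to 5 rows; each row shifts and turns the commanded pose from where the row before left it, along the tool's axes as they then stand; what a row does not reach is not made up. A row lasts 1/12 s, in which the tool goes at most 41.7 mm and 7.16 degrees, less where a joint would pass 70% of its speed; a pose out of reach is approached as far as the arm can. A call is refused whole if a number of a shift passes 41.7 or a number of a turn 0.125, either way. A call with a gripper value outside its range is refused whole. The fingers move at their own pace and stop on an object; the grip force is fixed at half the most. Time passes only in rows, so rows that do not move let the fingers close. It gives the time, the measured TCP pose, the force, the opening and the grip force at its end, in the units of the state.
- bot.read_state(): the state, without advancing time (a new reading comes with each control period).
- bot.capture(name): name is "scene" or "top"; returns (picture, depth): 400x640x3 uint8, red, green, blue; 400x640 float32, m along the optical axis (not along the pixel's ray), 0 where there is no reading.
- bot.camera_model(name): a dict with "intrinsics" (3x3 intrinsics, pixels), "rvec" (rotation vector, rad) and "tvec" (3), from world to camera coordinates, as OpenCV has them. Camera axes: x right, y down, z forward; pixel columns grow to the right and rows downward; lengths in m; the calibration is good to about 2 mm. A picture is of the moment at which its call begins. camera_model takes no time and is no camera call.
- bot.hand_in(): hands the job in; it is judged then, once.
Trained networks look in the newest picture that a camera, given by its name, has taken for a name from the list of things; names that differ only in an ending like _2 or _b are one class to them, and where a whole thing is asked for, a point or a joint stands for the part that bears it (a point fixed in the world has none). Each returns a list of dicts, best first, with "conf" (0 to 1); they miss things now and then, are a little off and sometimes report something else, mostly with a low value. They report only what shows in the picture. A call takes as long as a camera call. They do not tell look-alikes from the thing itself.
- bot.spot_in(label, camera): "at" ([x, y, z] in m, in the coordinates of the camera as it stood for that picture, good to about 4 mm: the middle of the surface that is visible of it).
- bot.trace(label, camera): "mask" (400x640 bool, what is visible of it).
The state is a dict: "time_s": time; "joint_positions": joint angles; "qvel": joint speeds; "tau": joint torques, N m; "position": TCP position; "tcp_rot": TCP orientation; "force": force on the tool from outside, world axes, zero at the start; "moment": the same for the moment, N m; "opening": opening from 0.0 (shut) to 1.0 (fully open); "grasp_force": force on a finger pad.
Only numpy, scipy, OpenCV 4.12 (cv2) and the standard library are available. Lean on these libraries where they do the work, as an engineer would, in place of code of your own. Each camera call takes 0.05 s, during which the arm holds its last target. There are 200 camera calls.

## Task

Take the spindle out of the tape dispenser by its handle, run its shaft level through the holes of all three tape rolls standing in the rack, lift the three out together on it, and lay the loaded spindle back in the dispenser's two forks, its collar just outside one fork and all the rolls hanging between the forks. Do not touch the rolls with the fingers, and leave the carton, balm tin, chalice and spice jar where they stand.

Things in the scene. Friction and masses are not known exactly. Their poses are not given: they have to be found in the camera images.
- rack_axis (a point): fixed wooden rack, 64 mm deep, 69 mm long: floor 38 mm above the table, low fins to 58 mm. Three tape rolls stand on edge in its slots, 21 mm apart, holes in line. Point: middle of that line of holes, 68 mm above the table; y runs along it (the row measures 57 mm over its outer faces), z up. Carton near one end of the row, balm tin near the other; which is where varies
- cradle (a point): fixed tape dispenser: wooden base 124 x 70 x 10 mm with two dark steel forks. Each ends in a V open at the top (45 degree sides, 37 mm wide, top 88 mm above the table), is 6 mm thick and stands 45 mm from this point along x. Point: midway between the forks, 75 mm above the table, on the centre line of a shaft resting in both Vs; x along that line, z up
- spindle_mid (a point): loose spindle, 70 g: steel shaft of 8 mm diameter, wooden handle at one end, at the start level in both forks, handle towards the robot. Point: on the shaft's centre line, midway between the forks when in place; x along the shaft to its free tip, z up. A collar (18 mm diameter, 4 mm thick) begins at x = -54 mm, then the handle. Rolls slide freely on the shaft and off its tip if it dips
- spindle_handle (a point): centre of the spindle's handle: a light wooden bar 52 mm long (along x), 14 mm wide (along y) and 20 mm high with flat sides, 84 mm from spindle_mid towards the handle end; same axes as spindle_mid
- spindle_tip (a point): free end of the spindle's shaft, 64 mm from spindle_mid; the last 8 mm taper to 4 mm diameter; same axes as spindle_mid
- roll_a_center (a point): paper tape roll (cream paper on a brown cardboard core), outer diameter 60 mm, 14 mm wide (core 15 mm), straight hole of 20 mm diameter, 30 to 65 g; stands on edge in the rack in the slot at y = -21 mm of rack_axis. This point is its centre; its y axis is the axis of the hole.
- roll_b_center (a point): paper tape roll (cream paper on a brown cardboard core), outer diameter 60 mm, 14 mm wide (core 15 mm), straight hole of 20 mm diameter, 30 to 65 g; stands on edge in the rack in the slot at the middle. This point is its centre; its y axis is the axis of the hole.
- roll_c_center (a point): paper tape roll (cream paper on a brown cardboard core), outer diameter 60 mm, 14 mm wide (core 15 mm), straight hole of 20 mm diameter, 30 to 65 g; stands on edge in the rack in the slot at y = +21 mm of rack_axis. This point is its centre; its y axis is the axis of the hole.
- carton_center (a point): bystander: a printed carton 50 x 71 mm, 95 mm high, loose, standing near one end of the rack, 120 to 140 mm from the rack's centre, its 50 mm depth roughly along the row; it bars the way to that end of the holes. This point is its centre, 47.5 mm up
- balm_center (a point): bystander: a round low balm tin, 62 mm diameter, 24 mm high, loose, near the other end of the rack, 120 to 140 mm from the rack's centre; the spindle and the gripper can pass over it. This point is its centre, 12 mm up
- chalice_center (a point): bystander: a pale chalice, 79 mm diameter, 105 mm high, loose, beyond the work. This point is its centre, 52 mm up
- jar_center (a point): bystander: a spice jar, 46 mm diameter, 97 mm high, loose, near the robot. This point is its centre, 48 mm up
Not all that is in view belongs to the job. Leave any pink or yellow look-alike of the part that bears roll_c_center alone.

How it is judged:
By the outcome, as a careful person would: the job done as asked, in the order asked, and still so for the second after the job is handed in, with the robot touching nothing.
It also fails if it takes over 56 s, if anything falls off the work surface, if the arm or the gripper's body presses on something with over 40 N, if the wrist force passes 120 N, or if a joint passes its speed limit or range.

## Working session

There is one attempt and no reset: what is moved stays moved. The work goes in short steps, Python scripts to look and compute and a tool call to move; the robot and the scene stay as the last step left them, time stands still between calls to the robot, and variables do not carry over. Pictures are saved under pics/ and viewed, at most 10 in all, crops included, and the job is handed in when it is done.

Besides the shell and the picture viewer there is one more tool, called after "Request:" as a command line: name --argument value ..., lists and objects as JSON in quotes. move_arm: Moves the arm, as the interface text tells. Its arguments: {"type":"object","properties":{"increments":{"type":"array"}},"required":["increments"]}

```bash
mkdir -p pics; ls
cat > h.py <<'E'
import numpy as np, cv2
from rig import bot
def cam(n):
    m=bot.camera_model(n); R=cv2.Rodrigues(np.array(m["rvec"],float))[0]
    return np.array(m["intrinsics"],float).reshape(3,3),R,np.array(m["tvec"],float).ravel()
def w(n,p):
    K,R,t=cam(n); return R.T@(np.asarray(p,float)-t)
def cloud(n,d):
    K,R,t=cam(n); v,u=np.mgrid[:400,:640]
    P=np.stack([(u-K[0,2])/K[0,0]*d,(v-K[1,2])/K[1,1]*d,d],-1)
    return (P-t)@R
E
python3 - <<'E'
from h import *
for n in("scene","top"):
    im,d=bot.capture(n); cv2.imwrite(f"pics/{n}0.png",im[:,:,::-1]); np.savez(f"{n}0.npz",im=im,d=d)
    K,R,t=cam(n); print(n,np.round(-R.T@t,3),K[0,0])
    for l in["spindle_handle","spindle_tip","roll_c_center","carton_center","balm_center","chalice_center","jar_center"]:
        print(l,[(np.round(w(n,o["at"]),3).tolist(),round(o["conf"],2)) for o in bot.spot_in(l,n)[:5]])
E
```

```text
pics
scene [ 0.082 -0.28   0.785] 493.0660295752976
spindle_handle [([0.464, 0.359, 0.021], 0.64), ([0.546, -0.048, 0.078], 0.61)]
spindle_tip []
roll_c_center [([0.378, 0.241, 0.016], 0.88), ([0.493, 0.253, 0.085], 0.57), ([0.637, 0.246, 0.01], 0.56)]
carton_center [([0.553, 0.115, 0.085], 0.77)]
balm_center [([0.465, 0.362, 0.019], 0.95)]
chalice_center [([0.781, 0.114, 0.079], 0.95)]
jar_center [([0.411, 0.07, 0.077], 0.77)]
top [0.457 0.182 0.933] 363.6569251986043
spindle_handle [([0.555, -0.048, 0.078], 0.74)]
spindle_tip [([0.554, -0.045, 0.079], 0.62)]
roll_c_center [([0.378, 0.24, 0.016], 0.84), ([0.573, 0.131, 0.095], 0.68), ([0.643, 0.248, 0.012], 0.65), ([0.509, 0.261, 0.097], 0.47)]
carton_center [([0.573, 0.127, 0.098], 0.93)]
balm_center [([0.475, 0.363, 0.023], 0.56)]
chalice_center [([0.783, 0.104, 0.082], 0.8)]
jar_center [([0.414, 0.083, 0.096], 0.84)]
```

View pics/scene0.png

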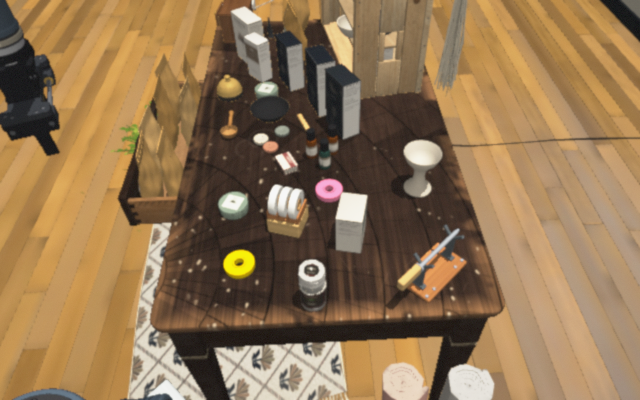

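View pics/top0.png

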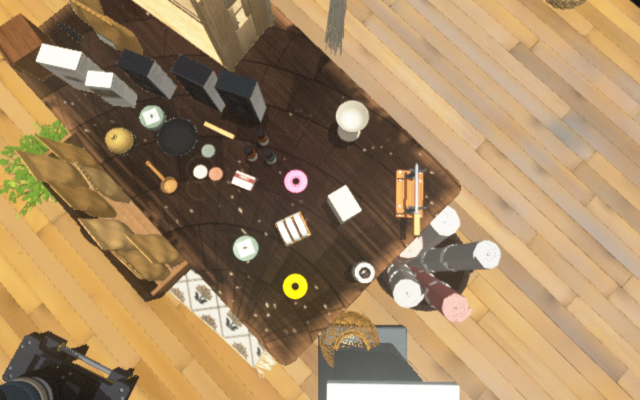

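The scene view shows the rack with three cream rolls at (287,208), the carton at (350,222), the dispenser with the spindle at (430,265), the balm tin at (234,205), and yellow and pink decoys. The top view shows the rack at (293,228), the spindle from (420,160) to (417,235) with its handle at the bottom, the carton at (344,203) and the balm tin at (245,248).

Run:
```python
from h import *
import json
def fit(P):
    c=P.mean(0); u,s,vt=np.linalg.svd(P-c); return c,vt[0]
for n in("top","scene"):
    z=np.load(f"{n}0.npz"); im,d=z["im"],z["d"]; P=cloud(n,d); hsv=cv2.cvtColor(im,cv2.COLOR_RGB2HSV)
    bot.capture(n)
    for l in("spindle_handle","roll_c_center","carton_center","balm_center"):
        for o in bot.trace(l,n)[:5]:
            m=o["mask"]&(d>0); Q=P[m]; 
            print(n,l,round(o["conf"],2),m.sum(),np.round(np.median(Q,0),3),np.round(np.percentile(Q,3,0),3),np.round(np.percentile(Q,97,0),3))
    # spindle points
    b=(abs(P[...,0]-.56)<.15)&(abs(P[...,1]+.048)<.06)&(P[...,2]>.066)&(P[...,2]<.1)&(d>0)
    Q=P[b]; c,v=fit(Q[:,:2]); v*=np.sign(v[0])
    s=(Q[:,:2]-c)@v; t=(Q[:,:2]-c)@np.array([-v[1],v[0]])
    print("spindle",c.round(4),v.round(4),np.degrees(np.arctan2(v[1],v[0])))
    for a in np.arange(-.12,.12,.01):
        k=(s>=a)&(s<a+.01)
        if k.any(): print(round(a,3),k.sum(),"t",np.percentile(t[k],[0,50,100]).round(4),"z",np.percentile(Q[k,2],[5,50,95]).round(4))
    # rack rolls (white)
    b=(abs(P[...,0]-.505)<.06)&(abs(P[...,1]-.257)<.06)&(P[...,2]>.07)&(P[...,2]<.11)&(d>0)
    Q=P[b]; r=cv2.minAreaRect((Q[:,:2]*1000).astype(np.float32)); print("rolls",len(Q),r,Q[:,2].max(),cv2.boxPoints(r).round(1).tolist())
    b=(abs(P[...,0]-.57)<.06)&(abs(P[...,1]-.127)<.06)&(P[...,2]>.085)&(P[...,2]<.11)&(d>0)
    print("carton",cv2.minAreaRect((P[b][:,:2]*1000).astype(np.float32)))
    b=(abs(P[...,0]-.61)<.11)&(abs(P[...,1]+.048)<.07)&(P[...,2]>.004)&(P[...,2]<.02)&(d>0)&(hsv[...,1]>150)&(hsv[...,2]>150)
    print("base",b.sum(),cv2.minAreaRect((P[b][:,:2]*1000).astype(np.float32)))
    cr={"top":im[140:260,270:440],"scene":im[170:310,220:480]}[n]
    cv2.imwrite(f"pics/{n}1.png",cv2.resize(cr[:,:,::-1],None,fx=3 if n=="scene" else 4,fy=3 if n=="scene" else 4,interpolation=3))
```

```text
top spindle_handle 0.52 351 [ 0.555 -0.046  0.08 ] [ 0.506 -0.052  0.07 ] [ 0.665 -0.038  0.087]
top roll_c_center 0.87 357 [0.641 0.244 0.015] [0.615 0.22  0.01 ] [0.665 0.269 0.018]
top roll_c_center 0.72 427 [0.378 0.24  0.015] [0.352 0.215 0.01 ] [0.405 0.266 0.018]
top roll_c_center 0.45 175 [0.505 0.262 0.093] [0.482 0.249 0.056] [0.532 0.279 0.1  ]
top carton_center 0.56 709 [0.57  0.127 0.095] [0.538 0.095 0.037] [0.603 0.157 0.098]
top balm_center 0.84 537 [0.469 0.365 0.024] [0.442 0.337 0.001] [0.498 0.392 0.027]
spindle [ 0.5772 -0.0461] [ 0.9988 -0.0484] -2.775563228620511
-0.08 14 t [-0.0072 -0.0003  0.005 ] z [0.0733 0.082  0.0873]
-0.07 34 t [-0.0081  0.0009  0.0058] z [0.0705 0.0846 0.0871]
-0.06 36 t [-0.0077  0.0009  0.0057] z [0.0712 0.0843 0.0866]
-0.05 33 t [-0.008   0.0005  0.0061] z [0.0718 0.0844 0.0876]
-0.04 32 t [-0.0083  0.0016  0.0058] z [0.0692 0.0847 0.0874]
-0.03 32 t [-0.008   0.0013  0.0077] z [0.0742 0.0833 0.0857]
-0.02 29 t [-0.0126  0.001   0.0165] z [0.0714 0.0789 0.0845]
-0.01 43 t [-0.0206 -0.0017  0.0198] z [0.0748 0.0796 0.0882]
-0.0 18 t [
[... 2626 characters left out ...]
 t [-0.0163 -0.0013  0.0029] z [0.0766 0.0787 0.081 ]
0.08 101 t [-0.0207 -0.0006  0.0213] z [0.0693 0.0787 0.0869]
0.09 14 t [-0.0038 -0.0007  0.003 ] z [0.0764 0.0781 0.0794]
0.1 1 t [-0.0009 -0.0009 -0.0009] z [0.0765 0.0765 0.0765]
rolls 737 ((515.7589721679688, 246.915283203125), (59.25785446166992, 57.25189971923828), 26.536842346191406) 0.101070199013177 [[476.5, 259.29998779296875], [502.0, 208.10000610351562], [555.0999755859375, 234.5], [529.5, 285.79998779296875]]
carton ((574.6084594726562, 125.48878479003906), (74.65563201904297, 50.83884811401367), 31.836299896240234)
base 932 ((613.3604125976562, -48.281551361083984), (69.92554473876953, 124.11804962158203), 88.99309539794922)
```

View pics/top1.png

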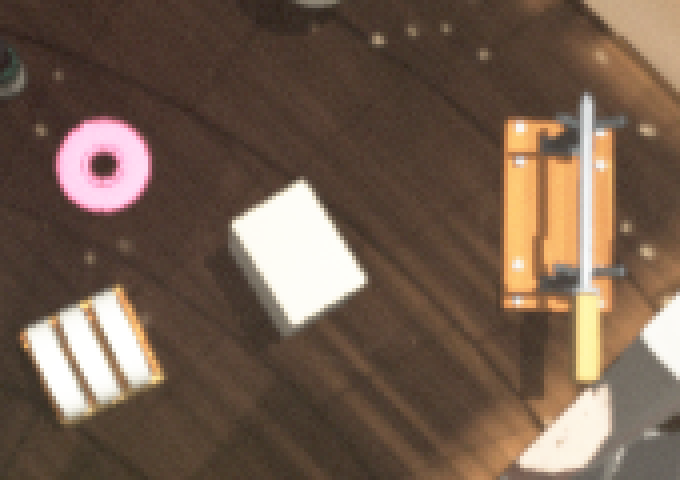

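Run:
```python
from h import *
s=bot.read_state(); print(s["time_s"],np.round(s["position"],4)); print(np.round(s["tcp_rot"],3)); print(np.round(s["joint_positions"],1),s["opening"])
for n in("top","scene"):
    z=np.load(f"{n}0.npz"); P=cloud(n,z["d"])
    x,y,zz=P[...,0],P[...,1],P[...,2]
    b=(x>.58)&(x<.645)&(abs(y+.048)<.012)&(zz>.072)&(zz<.085)
    A=np.polyfit(x[b],y[b],1); print(n,"shaft",np.degrees(np.arctan(A[0])),np.polyval(A,.6138),np.polyval(A,.542))
    b=(x>.508)&(x<.552)&(abs(y+.045)<.012)&(zz>.081)&(zz<.09)
    A=np.polyfit(x[b],y[b],1); print("handle",np.degrees(np.arctan(A[0])),np.polyval(A,.542),np.polyval(A,.53))
    b=(abs(x-.6138)<.07)&(abs(y+.0475)<.05)&(zz>.083)&(zz<.092)&(x>.56)
    print("forks",[(np.median(P[b&q],0).round(4),b[q].sum()) for q in(x<.61,x>.61)])
    # roll tops, in row frame
    u=np.array([.443,-.897]);v=np.array([.897,.443]);c=np.array([.516,.2465])
    a=(P[...,:2]-c)@u; q=(P[...,:2]-c)@v; b=(abs(a)<.035)&(abs(q)<.04)&(zz>.0)
    for lo in(-.0285,-.0075,.0135):
        k=b&(a>lo+.003)&(a<lo+.012)&(zz>.078); print("roll",lo,k.sum(),"q range",np.percentile(q[k],[1,50,99]).round(4),"top",np.percentile(zz[k],95).round(4),
          "circ q0", (lambda M:np.linalg.lstsq(np.c_[2*M[:,0],2*M[:,1],np.ones(len(M))],(M**2).sum(1),rcond=None)[0][:2].round(4))(np.c_[q[k],zz[k]]))
    k=b&(zz>.085); print("a range",np.percentile(a[k],[1,3,50,97,99]).round(4))
```

```text
1.3 [0.2541 0.571  0.2225]
[[-0.914  0.407 -0.   ]
 [ 0.407  0.914 -0.   ]
 [ 0.    -0.    -1.   ]]
[ 55.8  30.2  82.1  -0.   67.7 -10.2] 1.0017579027701493
top shaft -2.5941826372958507 -0.047834034279246096 -0.044580920363640586
handle -2.154011560451666 -0.04556904458386436 -0.045117696799567036
forks [(array([ 0.5688, -0.045 ,  0.0856]), np.int64(14)), (array([ 0.6584, -0.0356,  0.0866]), np.int64(14))]
roll -0.0285 95 q range [-0.028  -0.0026  0.0275] top 0.1 circ q0 [0.0003 0.0705]
roll -0.0075 94 q range [-0.0276 -0.0028  0.027 ] top 0.0999 circ q0 [-0.      0.0702]
roll 0.0135 92 q range [-0.0271 -0.0016  0.0276] top 0.1 circ q0 [-0.      0.0719]
a range [-0.0268 -0.026  -0.0001  0.0268  0.0276]
scene shaft -2.2640234478965944 -0.047788225984070454 -0.044949595569694425
handle -2.626172341994581 -0.04542676949180771 -0.04487635974047853
forks [(array([ 0.5679, -0.032 ,  0.0863]), np.int64(28)), (array([ 0.6579, -0.0633,  0.0856]), np.int64(19))]
roll -0.0285 104 q range [-0.0262 -0.0115  0.0196] top 0.0988 circ q0 [0.0004 0.0725]
roll -0.0075 104 q range [-0.0262 -0.0115  0.0189] top 0.0988 circ q0 [0.0005 0.0726]
roll 0.0135 102 q range [-0.0265 -0.0135  0.0218] top 0.0989 circ q0 [0.0003 0.0724]
a range [-0.0283 -0.0269  0.0002  0.027   0.0273]
```

```bash
cat > plan.py <<'E'
import sys
from h import *
# usage: x y z yaw_of_tool_x(deg) nrows ; prints equal-step rows in tool axes
def plan(x,y,z,yaw,n):
    s=bot.read_state(); p=np.array(s["position"]); R=np.array(s["tcp_rot"])
    y0=np.degrees(np.arctan2(R[1,0],R[0,0])); dy=(yaw-y0+180)%360-180
    print("t",round(s["time_s"],2),"pos",p.round(4),"yaw",round(y0,2),"tilt",R[:,2].round(4),"open",round(s["opening"],3),"gf",round(s["grasp_force"],1),"F",np.round(s["force"],1),"M",np.round(s["moment"],2),"j6",round(s["joint_positions"][5],1))
    d=(np.array([x,y,z])-p)*1000/n
    out=[]
    for i in range(n):
        a=np.radians(y0+dy*i/n); X=np.array([np.cos(a),np.sin(a),0]); Y=np.array([np.sin(a),-np.cos(a),0])
        out.append([round(float(d@X),1),round(float(d@Y),1),round(float(-d[2]),1)])
    print("roll/row",round(-np.radians(dy)/n,4)); print(out)
if __name__=="__main__": plan(*map(float,sys.argv[1:5]),int(sys.argv[5]))
E
python3 plan.py .5424 -.0448 .15 177.55 20
```

```text
t 1.3 pos [0.2541 0.571  0.2225] yaw 156.01 tilt [-0. -0. -1.] open 1.002 gf 0.0 F [ 0.6  0.4 -0.7] M [ 0.02 -0.01  0.01] j6 -10.2
roll/row -0.0188
[[-25.7, -22.3, 3.6], [-25.3, -22.7, 3.6], [-24.8, -23.2, 3.6], [-24.4, -23.7, 3.6], [-23.9, -24.1, 3.6], [-23.5, -24.6, 3.6], [-23.0, -25.0, 3.6], [-22.5, -25.4, 3.6], [-22.1, -25.9, 3.6], [-21.6, -26.3, 3.6], [-21.1, -26.7, 3.6], [-20.6, -27.1, 3.6], [-20.1, -27.4, 3.6], [-19.5, -27.8, 3.6], [-19.0, -28.2, 3.6], [-18.5, -28.5, 3.6], [-17.9, -28.9, 3.6], [-17.4, -29.2, 3.6], [-16.8, -29.5, 3.6], [-16.3, -29.8, 3.6]]
```

Request:
move_arm --increments '[{"xyz": [-26,-22,3.6],"roll": -0.019,"grip": 100},{"xyz": [-25,-23,3.6],"roll": -0.019,"grip": 100},{"xyz": [-25,-23,3.6],"roll": -0.019,"grip": 100},{"xyz": [-24,-24,3.6],"roll": -0.019,"grip": 100},{"xyz": [-24,-24,3.6],"roll": -0.019,"grip": 100}]'

```text
time_s: 1.72
position: [0.3264, 0.4158, 0.2045]
tcp_rot: [[-0.949, 0.317, 0.0], [0.317, 0.949, 0.0], [-0.0, 0.0, -1.0]]
force: [0.5, -0.1, 0.5]
opening: 0.998
grasp_force: 0.0
```

Request:
move_arm --increments '[{"xyz": [-23.5,-24.5,3.6],"roll": -0.019,"grip": 100},{"xyz": [-23,-25,3.6],"roll": -0.019,"grip": 100},{"xyz": [-22.5,-25.5,3.6],"roll": -0.019,"grip": 100},{"xyz": [-22,-26,3.6],"roll": -0.019,"grip": 100},{"xyz": [-21.5,-26.5,3.6],"roll": -0.019,"grip": 100}]'

```text
time_s: 2.13
position: [0.3988, 0.2616, 0.1867]
tcp_rot: [[-0.974, 0.226, 0.001], [0.226, 0.974, 0.0], [-0.001, 0.0, -1.0]]
force: [0.9, 0.4, 0.3]
opening: 0.998
grasp_force: 0.0
```

Request:
move_arm --increments '[{"xyz": [-21,-26.5,3.6],"roll": -0.019,"grip": 100},{"xyz": [-20.5,-27,3.6],"roll": -0.019,"grip": 100},{"xyz": [-20,-27.5,3.6],"roll": -0.019,"grip": 100},{"xyz": [-19.5,-28,3.6],"roll": -0.019,"grip": 100},{"xyz": [-19,-28,3.6],"roll": -0.019,"grip": 100}]'

```text
time_s: 2.55
position: [0.4711, 0.1079, 0.1686]
tcp_rot: [[-0.991, 0.133, 0.001], [0.133, 0.991, 0.0], [-0.001, 0.0, -1.0]]
force: [-0.1, 0.0, -0.9]
opening: 1.003
grasp_force: 0.0
```

Request:
move_arm --increments '[{"xyz": [-18.5,-28.5,3.6],"roll": -0.019,"grip": 100},{"xyz": [-18,-29,3.6],"roll": -0.019,"grip": 100},{"xyz": [-17.5,-29,3.6],"roll": -0.019,"grip": 100},{"xyz": [-17,-29.5,3.6],"roll": -0.019,"grip": 100},{"xyz": [-16,-30,3.6],"roll": -0.019,"grip": 100}]'

```text
time_s: 2.97
position: [0.5439, -0.046, 0.1505]
tcp_rot: [[-0.999, 0.038, 0.001], [0.038, 0.999, -0.0], [-0.001, -0.0, -1.0]]
force: [0.6, -0.5, -0.2]
opening: 0.999
grasp_force: 0.0
```

```bash
python3 plan.py .5424 -.0448 .056 177.55 5
```

```text
t 2.97 pos [ 0.5439 -0.046   0.1505] yaw 177.81 tilt [ 6.e-04 -0.e+00 -1.e+00] open 0.999 gf 0.0 F [ 0.6 -0.5 -0.2] M [ 0.05 -0.02 -0.01] j6 -104.4
roll/row 0.0009
[[0.3, 0.2, 18.9], [0.3, 0.2, 18.9], [0.3, 0.2, 18.9], [0.3, 0.2, 18.9], [0.3, 0.2, 18.9]]
```

Request:
move_arm --increments '[{"xyz": [0.3,0.3,19],"roll": 0.001,"grip": 100},{"xyz": [0.3,0.3,19],"roll": 0.001,"grip": 100},{"xyz": [0.3,0.2,19],"roll": 0.001,"grip": 100},{"xyz": [0.3,0.2,19],"roll": 0.001,"grip": 100},{"xyz": [0.3,0.2,18.5],"roll": 0,"grip": 60}]'

```text
time_s: 3.38
position: [0.5419, -0.0432, 0.0553]
tcp_rot: [[-0.999, 0.043, 0.001], [0.043, 0.999, -0.0], [-0.001, -0.0, -1.0]]
force: [0.2, -0.8, -0.1]
opening: 0.97
grasp_force: 0.0
```

Request:
move_arm --increments '[{"xyz": [0,0,0],"roll": 0,"grip": 0},{"xyz": [0,0,0],"roll": 0,"grip": 0},{"xyz": [0,0,0],"roll": 0,"grip": 0},{"xyz": [0,0,0],"roll": 0,"grip": 0},{"xyz": [0,0,0],"roll": 0,"grip": 0}]'

```text
time_s: 3.8
position: [0.5426, -0.0431, 0.0573]
tcp_rot: [[-0.999, 0.043, 0.003], [0.043, 0.999, -0.001], [-0.003, -0.001, -1.0]]
force: [-0.2, 1.0, 0.5]
opening: 0.631
grasp_force: 0.0
```

Request:
move_arm --increments '[{"xyz": [0,0,0],"roll": 0,"grip": 0},{"xyz": [0,0,0],"roll": 0,"grip": 0},{"xyz": [0,0,0],"roll": 0,"grip": 0},{"xyz": [0,0,0],"roll": 0,"grip": 0}]'

```text
time_s: 4.13
position: [0.5417, -0.043, 0.0563]
tcp_rot: [[-0.999, 0.043, 0.0], [0.043, 0.999, -0.0], [-0.0, -0.0, -1.0]]
force: [0.5, -0.3, -0.4]
opening: 0.323
grasp_force: 0.0
```

Request:
move_arm --increments '[{"xyz": [0,-1.6,0],"roll": 0,"grip": 0},{"xyz": [0,0,0],"roll": 0,"grip": 0},{"xyz": [0,0,0],"roll": 0,"grip": 0},{"xyz": [0,0,0],"roll": 0,"grip": 0},{"xyz": [0,0,0],"roll": 0,"grip": 0}]'

```text
time_s: 4.55
position: [0.5416, -0.0449, 0.0561]
tcp_rot: [[-0.999, 0.043, -0.0], [0.043, 0.999, -0.0], [0.0, -0.0, -1.0]]
force: [-1.1, -1.6, 0.9]
opening: 0.158
grasp_force: 30.0
```

```bash
python3 plan.py .5424 -.0448 .13 177.55 5; python3 -c "
from rig import bot;print(bot.read_state()['joint_positions'])"
```

```text
t 4.55 pos [ 0.5416 -0.0449  0.0561] yaw 177.55 tilt [-0.e+00 -3.e-04 -1.e+00] open 0.158 gf 30.0 F [-1.1 -1.6  0.9] M [-0.29  0.12 -0.05] j6 -104.0
roll/row -0.0
[[-0.2, 0.0, -14.8], [-0.2, 0.0, -14.8], [-0.2, 0.0, -14.8], [-0.2, 0.0, -14.8], [-0.2, 0.0, -14.8]]
[-1.65106074e+01  3.85118815e+01  1.01265106e+02 -2.98512243e-02
  4.02182953e+01 -1.04035129e+02]
```

Request:
move_arm --increments '[{"xyz": [0,0,-8],"roll": 0,"grip": 0},{"xyz": [0,0,-16],"roll": 0,"grip": 0},{"xyz": [0,0,-25],"roll": 0,"grip": 0},{"xyz": [0,0,-25],"roll": 0,"grip": 0},{"xyz": [0,0,-15],"roll": 0,"grip": 0}]'

```text
time_s: 4.97
position: [0.5423, -0.0444, 0.1475]
tcp_rot: [[-0.999, 0.043, 0.003], [0.043, 0.999, -0.0], [-0.003, -0.0, -1.0]]
force: [-0.0, -0.6, -0.7]
opening: 0.16
grasp_force: 30.0
```

```bash
python3 plan.py .434 .4124 .14 116.3 15
python3 - <<'E'
from h import *
im,d=bot.capture("scene"); cv2.imwrite("pics/lift.png",cv2.resize(im[150:320,340:520,::-1],None,fx=3,fy=3)); P=cloud("scene",d)
x,y,z=P[...,0],P[...,1],P[...,2]; b=(x>.56)&(x<.7)&(abs(y+.048)<.02)&(z>.12)
print(b.sum(),np.polyfit(x[b],z[b],1),np.polyfit(x[b],y[b],1),x[b].max())
E
```

```text
t 4.97 pos [ 0.5423 -0.0444  0.1475] yaw 177.56 tilt [ 2.5e-03 -3.0e-04 -1.0e+00] open 0.16 gf 30.0 F [-0.  -0.6 -0.7] M [ 0.03 -0.04 -0.06] j6 -104.0
roll/row 0.0713
[[8.5, 30.1, 0.5], [10.6, 29.4, 0.5], [12.7, 28.6, 0.5], [14.7, 27.6, 0.5], [16.6, 26.5, 0.5], [18.5, 25.3, 0.5], [20.2, 23.9, 0.5], [21.9, 22.4, 0.5], [23.4, 20.8, 0.5], [24.8, 19.0, 0.5], [26.1, 17.2, 0.5], [27.3, 15.3, 0.5], [28.3, 13.3, 0.5], [29.2, 11.3, 0.5], [29.9, 9.2, 0.5]]
3 [-0.14544542  0.26617265] [ 0.18338102 -0.17490966] 0.6773488687388676
```

View pics/lift.png

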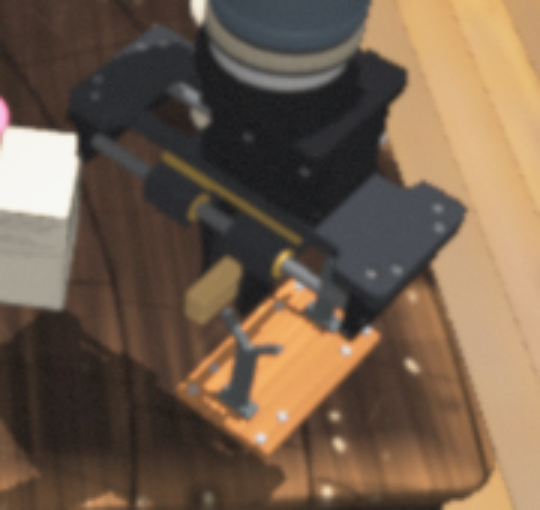

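The handle at (213,290) in the crop is lifted with the gripper. The forks are empty, and the gripper hides the shaft.

Request:
move_arm --increments '[{"xyz": [8,30,0],"roll": 0.071,"grip": 0},{"xyz": [10.5,29.5,0],"roll": 0.071,"grip": 0},{"xyz": [12.5,28.5,0],"roll": 0.071,"grip": 0},{"xyz": [14.5,27.5,0],"roll": 0.071,"grip": 0},{"xyz": [16.5,26.5,0],"roll": 0.071,"grip": 0}]'

```text
time_s: 5.43
position: [0.5055, 0.1086, 0.1447]
tcp_rot: [[-0.92, 0.391, -0.001], [0.391, 0.92, 0.0], [0.001, -0.0, -1.0]]
force: [0.6, -0.1, -0.4]
opening: 0.158
grasp_force: 30.0
```

Request:
move_arm --increments '[{"xyz": [18.5,25.5,0],"roll": 0.071,"grip": 0},{"xyz": [20,24,0],"roll": 0.071,"grip": 0},{"xyz": [22,22.5,0],"roll": 0.071,"grip": 0},{"xyz": [23.5,21,0],"roll": 0.071,"grip": 0},{"xyz": [25,19,0],"roll": 0.071,"grip": 0}]'

```text
time_s: 5.85
position: [0.4692, 0.2617, 0.1446]
tcp_rot: [[-0.727, 0.686, -0.001], [0.686, 0.727, 0.0], [0.001, -0.001, -1.0]]
force: [0.4, 0.8, -1.2]
opening: 0.16
grasp_force: 30.0
```

Request:
move_arm --increments '[{"xyz": [26,17,0],"roll": 0.071,"grip": 0},{"xyz": [27.5,15.5,0],"roll": 0.071,"grip": 0},{"xyz": [28.5,13.5,0],"roll": 0.071,"grip": 0},{"xyz": [29,11.5,0],"roll": 0.071,"grip": 0},{"xyz": [30,9,0],"roll": 0.071,"grip": 0}]'

```text
time_s: 6.27
position: [0.4326, 0.414, 0.1444]
tcp_rot: [[-0.444, 0.896, -0.001], [0.896, 0.444, -0.0], [0.0, -0.001, -1.0]]
force: [-0.1, 0.5, 0.4]
opening: 0.154
grasp_force: 30.0
```

Request:
move_arm --increments '[{"xyz": [0,0,0],"roll": 0,"grip": 0},{"xyz": [0,0,0],"roll": 0,"grip": 0}]'

```text
time_s: 6.43
position: [0.4326, 0.4138, 0.1444]
tcp_rot: [[-0.45, 0.893, -0.001], [0.893, 0.45, -0.0], [-0.0, -0.001, -1.0]]
force: [0.4, -0.7, -0.6]
opening: 0.156
grasp_force: 30.0
```

```bash
python3 plan.py .434 .4124 .049 116.3 4
cat > sh.py <<'E'
from h import *
import sys
# shaft points ahead of the gripper, relative to tool
def shaft(n,save=None):
    s=bot.read_state(); p=np.array(s["position"]); R=np.array(s["tcp_rot"])
    im,d=bot.capture(n); Q=(cloud(n,d)-p)@R; 
    a=-Q[...,0]; y=Q[...,1]; z=-Q[...,2]
    b=(d>0)&(a>.022)&(a<.145)&(abs(y)<.02)&(z>.0)&(z<.045)
    print(n,b.sum())
    if b.sum()>8:
        A=np.polyfit(a[b],y[b],1);B=np.polyfit(a[b],z[b],1)
        print(" yaw deg",np.degrees(np.arctan(A[0])).round(2),"y at tip",np.polyval(A,.136).round(4),"pitch",np.degrees(np.arctan(B[0])).round(2),"top z at .03/.13",np.polyval(B,[.03,.13]).round(4),"a",a[b].min().round(3),a[b].max().round(3))
    if save: cv2.imwrite(save,im[:,:,::-1])
    return im
if __name__=="__main__":
    for n in("top","scene"): shaft(n,f"pics/{sys.argv[1]}_{n}.png")
E
python3 sh.py pre
```

```text
t 6.43 pos [0.4326 0.4138 0.1444] yaw 116.76 tilt [-8.e-04 -5.e-04 -1.e+00] open 0.156 gf 30.0 F [ 0.4 -0.7 -0.6] M [-0.04  0.07  0.  ] j6 6.3
roll/row 0.002
[[-0.5, 0.2, 23.8], [-0.5, 0.2, 23.8], [-0.5, 0.2, 23.8], [-0.5, 0.2, 23.8]]
top 205
 yaw deg -0.16 y at tip -0.0009 pitch 0.12 top z at .03/.13 [0.0224 0.0226] a 0.023 0.136
scene 229
 yaw deg 0.06 y at tip -0.0017 pitch 0.04 top z at .03/.13 [0.0212 0.0213] a 0.023 0.135
```

Request:
move_arm --increments '[{"xyz": [-0.5,0.5,23.5],"roll": 0.002,"grip": 0},{"xyz": [-0.5,0.5,23.5],"roll": 0.002,"grip": 0},{"xyz": [-0.5,0.2,23.5],"roll": 0.002,"grip": 0},{"xyz": [-0.5,0.2,23.5],"roll": 0.002,"grip": 0},{"xyz": [0,0,0],"roll": 0,"grip": 0}]'

```text
time_s: 6.95
position: [0.4336, 0.4076, 0.0468]
tcp_rot: [[-0.438, 0.899, -0.008], [0.899, 0.438, -0.006], [-0.001, -0.01, -1.0]]
force: [-0.3, -0.7, -0.6]
opening: 0.158
grasp_force: 30.0
```

```bash
python3 plan.py .489 .3016 .050 116.3 10; python3 sh.py low
python3 - <<'E'
from h import *
p=np.array(bot.read_state()["position"])[:2]; u=np.array([.443,-.897]);v=np.array([.897,.443]);c=np.array([.516,.2465])
print("along",(p-c)@u,"lat",(p-c)@v)
im=cv2.imread("pics/low_scene.png"); cv2.imwrite("pics/low_c.png",cv2.resize(im[150:290,200:380],None,fx=4,fy=4,interpolation=3))
E
```

```text
t 6.95 pos [0.4336 0.4076 0.0468] yaw 115.95 tilt [-0.0082 -0.0055 -1.    ] open 0.158 gf 30.0 F [-0.3 -0.7 -0.6] M [-0.04  0.1   0.  ] j6 6.5
roll/row -0.0006
[[-12.0, 0.3, -0.3], [-12.0, 0.3, -0.3], [-12.0, 0.3, -0.3], [-12.0, 0.3, -0.3], [-12.0, 0.3, -0.3], [-12.0, 0.3, -0.3], [-12.0, 0.3, -0.3], [-12.0, 0.3, -0.3], [-12.0, 0.3, -0.3], [-12.0, 0.3, -0.3]]
top 162
 yaw deg -0.07 y at tip -0.0009 pitch 0.21 top z at .03/.13 [0.0222 0.0226] a 0.023 0.135
scene 200
 yaw deg -0.0 y at tip -0.0016 pitch 0.07 top z at .03/.13 [0.0214 0.0215] a 0.023 0.136
along -0.18194380826969736 lat 0.0005124892290418729
```

View pics/low_c.png

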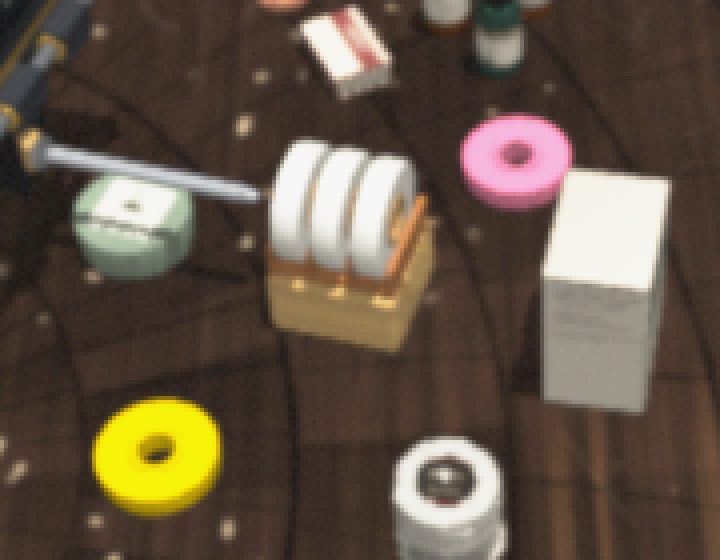

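The shaft is level with its tip at (255,193) in the crop, just short of the first roll. The balm tin under it is clear. I'll let the arm settle and read again.

Request:
move_arm --increments '[{"xyz": [0,0,0],"roll": 0,"grip": 0},{"xyz": [0,0,0],"roll": 0,"grip": 0},{"xyz": [0,0,0],"roll": 0,"grip": 0}]'

```text
time_s: 7.3
position: [0.4371, 0.4118, 0.0527]
tcp_rot: [[-0.439, 0.898, 0.003], [0.898, 0.439, 0.002], [0.0, 0.003, -1.0]]
force: [-0.1, 0.4, -0.8]
opening: 0.157
grasp_force: 30.0
```

```bash
python3 plan.py .4916 .2980 .050 116.3 10
python3 - <<'E'
from h import *
s=bot.read_state();p=np.array(s["position"])[:2]; u=np.array([.443,-.897]);v=np.array([.897,.443]);c=np.array([.516,.2465])
print("along",(p-c)@u,"lat",(p-c)@v,s["joint_positions"],s["qvel"])
E
```

```text
t 7.3 pos [0.4371 0.4118 0.0527] yaw 116.06 tilt [ 0.0026  0.0017 -1.    ] open 0.157 gf 30.0 F [-0.1  0.4 -0.8] M [-0.04  0.05  0.03] j6 6.6
roll/row -0.0004
[[-12.6, -0.1, 0.3], [-12.6, -0.1, 0.3], [-12.6, -0.1, 0.3], [-12.6, -0.1, 0.3], [-12.6, -0.1, 0.3], [-12.6, -0.1, 0.3], [-12.6, -0.1, 0.3], [-12.6, -0.1, 0.3], [-12.6, -0.1, 0.3], [-12.6, -0.1, 0.3]]
along -0.18325767132061935 lat 0.0024258479672626893 [3.26443734e+01 4.15533241e+01 9.29808755e+01 5.26530220e-04
 4.52897684e+01 6.58317278e+00] [ 0.14734494  0.20993489  0.25788726  0.01541748 -0.02185644  0.0027535 ]
```

Request:
move_arm --increments '[{"xyz": [-4,-0.5,0.8],"roll": -0.004,"grip": 0},{"xyz": [-6,-0.5,0.8],"roll": 0,"grip": 0},{"xyz": [-8,0,0],"roll": 0,"grip": 0},{"xyz": [-8,0,0],"roll": 0,"grip": 0},{"xyz": [-8,0,0],"roll": 0,"grip": 0}]'

```text
time_s: 7.72
position: [0.4506, 0.3795, 0.0495]
tcp_rot: [[-0.443, 0.897, -0.0], [0.897, 0.443, -0.0], [-0.0, -0.0, -1.0]]
force: [0.7, 0.1, -0.4]
opening: 0.157
grasp_force: 30.0
```

```bash
cat > rr.py <<'E'
from h import *
s=bot.read_state();p=np.array(s["position"]); u=np.array([.443,-.897]);v=np.array([.897,.443]);c=np.array([.516,.2465])
R=np.array(s["tcp_rot"])
print("t",round(s["time_s"],2),"along",((p[:2]-c)@u*1e3).round(1),"lat",((p[:2]-c)@v*1e3).round(1),"z",(p[2]*1e3).round(1),"yaw",np.degrees(np.arctan2(R[1,0],R[0,0])).round(2),"F",np.round(s["force"],1),"M",np.round(s["moment"],2),s["qvel"][:3])
E
python3 rr.py
```

```text
t 7.72 along -148.2 lat 0.2 z 49.5 yaw 116.29 F [ 0.7  0.1 -0.4] M [-0.03  0.03 -0.03] [-9.77806383 -1.09528319  3.47337409]
```

Request:
move_arm --increments '[{"xyz": [-8,0.4,0],"roll": 0,"grip": 0},{"xyz": [-8,0.4,0],"roll": 0,"grip": 0},{"xyz": [-8,0,0],"roll": 0,"grip": 0},{"xyz": [-8,0,0],"roll": 0,"grip": 0},{"xyz": [-6,0,0],"roll": 0,"grip": 0}]'

```text
time_s: 8.13
position: [0.4683, 0.3457, 0.0494]
tcp_rot: [[-0.443, 0.897, -0.0], [0.897, 0.443, -0.0], [-0.0, -0.0, -1.0]]
force: [-0.6, 0.7, -0.4]
opening: 0.157
grasp_force: 30.0
```

```bash
python3 rr.py
```

```text
t 8.13 along -110.1 lat 1.1 z 49.4 yaw 116.26 F [-0.6  0.7 -0.4] M [-0.07  0.03  0.  ] [-6.81960342 -0.62354752  1.83772463]
```

Request:
move_arm --increments '[{"xyz": [-8,0,0],"roll": 0,"grip": 0},{"xyz": [-8,0,0],"roll": 0,"grip": 0},{"xyz": [-8,0,0],"roll": 0,"grip": 0},{"xyz": [-8,0,0],"roll": 0,"grip": 0},{"xyz": [-7,0,0],"roll": 0,"grip": 0}]'

```text
time_s: 8.55
position: [0.4854, 0.311, 0.0494]
tcp_rot: [[-0.443, 0.897, 0.0], [0.897, 0.443, -0.0], [-0.0, -0.0, -1.0]]
force: [0.1, -0.3, -0.1]
opening: 0.156
grasp_force: 30.0
```

Request:
move_arm --increments '[{"xyz": [-5,0,0],"roll": 0,"grip": 0},{"xyz": [-3,0,0],"roll": 0,"grip": 0},{"xyz": [-1,0,0],"roll": 0,"grip": 0},{"xyz": [0,0,0],"roll": 0,"grip": 0}]'

```text
time_s: 8.88
position: [0.4891, 0.3035, 0.0494]
tcp_rot: [[-0.443, 0.897, -0.0], [0.897, 0.443, 0.0], [0.0, -0.0, -1.0]]
force: [-0.0, -0.1, -0.3]
opening: 0.155
grasp_force: 30.0
```

```bash
python3 rr.py;python3 - <<'E'
from h import *
im,d=bot.capture("scene"); im=im[:,:,::-1]; cv2.imwrite("pics/ins.png",cv2.resize(im[150:290,200:380],None,fx=4,fy=4,interpolation=3))
E
```

```text
t 8.88 along -63.1 lat 1.1 z 49.4 yaw 116.28 F [-0.  -0.1 -0.3] M [-0.    0.08  0.04] [0.63913262 0.08952959 0.04176612]
```

View pics/ins.png

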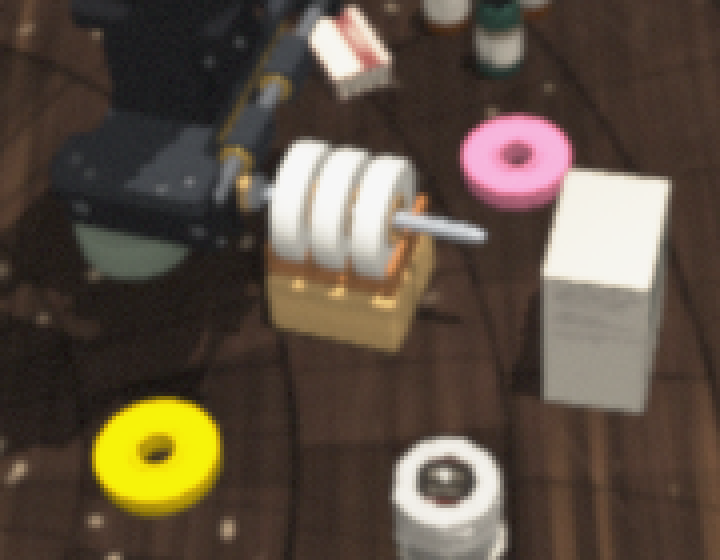

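All three rolls are threaded; the tip emerges at (485,236). Next I lift gently within the slots and check for dip.

Request:
move_arm --increments '[{"xyz": [0,0,-2],"roll": 0,"grip": 0},{"xyz": [0,0,-3],"roll": 0,"grip": 0},{"xyz": [0,0,-3],"roll": 0,"grip": 0},{"xyz": [0,0,-3],"roll": 0,"grip": 0},{"xyz": [0,0,-3],"roll": 0,"grip": 0}]'

```text
time_s: 9.35
position: [0.4888, 0.3038, 0.0637]
tcp_rot: [[-0.443, 0.896, -0.0], [0.896, 0.443, 0.0], [0.0, -0.0, -1.0]]
force: [0.3, -0.2, -2.1]
opening: 0.16
grasp_force: 30.0
```

Request:
move_arm --increments '[{"xyz": [0,0,-3],"roll": 0,"grip": 0},{"xyz": [0,0,-2],"roll": 0,"grip": 0},{"xyz": [0,0,0],"roll": 0,"grip": 0}]'

```text
time_s: 9.6
position: [0.4893, 0.3039, 0.069]
tcp_rot: [[-0.443, 0.896, 0.001], [0.896, 0.443, 0.0], [-0.0, 0.001, -1.0]]
force: [0.7, -0.5, -2.2]
opening: 0.158
grasp_force: 30.0
```

```bash
cat > dip.py <<'E'
from h import *
# shaft end beyond the rolls: height in tool frame
s=bot.read_state(); p=np.array(s["position"]); R=np.array(s["tcp_rot"])
for n in("top","scene"):
    im,d=bot.capture(n); Q=(cloud(n,d)-p)@R; a=-Q[...,0]; y=Q[...,1]; z=-Q[...,2]
    k=(a>.02)&(a<.15)&(abs(y)<.035)&(z>.030)&(z<.07)&(d>0)
    if k.sum()>5: print(n,"rolls a",np.percentile(a[k],[1,50,99]).round(3),"top z",np.percentile(z[k],98).round(4))
    e=np.percentile(a[k],99)+.004 if k.sum()>5 else .1
    b=(d>0)&(a>max(e,.1))&(a<.15)&(abs(y)<.015)&(z>-.06)&(z<.04)
    for lo in np.arange(.1,.145,.009):
        q=b&(a>=lo)&(a<lo+.009)
        if q.sum()>2: print("  a",lo.round(3),q.sum(),"y",np.median(y[q]).round(4),"top z",np.percentile(z[q],[50,90]).round(4))
E
python3 rr.py; python3 dip.py
```

```text
t 9.6 along -63.3 lat 1.4 z 69.0 yaw 116.3 F [ 0.7 -0.5 -2.2] M [0.1  0.12 0.03] [-0.06335474  0.40443625  0.29340834]
top rolls a [0.039 0.067 0.091] top z 0.0442
  a 0.1 12 y -0.0006 top z [0.0222 0.0234]
  a 0.109 12 y -0.0009 top z [0.0225 0.0245]
  a 0.118 14 y -0.0012 top z [0.0231 0.0241]
  a 0.127 11 y -0.0005 top z [0.0214 0.0235]
scene rolls a [0.036 0.065 0.091] top z 0.0432
  a 0.1 17 y -0.0024 top z [0.0217 0.0228]
  a 0.109 19 y -0.0025 top z [0.021  0.0225]
  a 0.118 19 y -0.0015 top z [0.0214 0.023 ]
  a 0.127 14 y -0.0017 top z [0.02   0.0219]
```

Request:
move_arm --increments '[{"xyz": [0,0,-4],"roll": 0,"grip": 0},{"xyz": [0,0,-7],"roll": 0,"grip": 0},{"xyz": [0,0,-9],"roll": 0,"grip": 0},{"xyz": [0,0,-10],"roll": 0,"grip": 0},{"xyz": [0,0,-10],"roll": 0,"grip": 0}]'

```text
time_s: 10.12
position: [0.4892, 0.3038, 0.1098]
tcp_rot: [[-0.443, 0.897, 0.001], [0.897, 0.443, 0.0], [-0.0, 0.001, -1.0]]
force: [-0.1, 0.3, -2.4]
opening: 0.157
grasp_force: 30.0
```

Request:
move_arm --increments '[{"xyz": [0,0,-10],"roll": 0,"grip": 0},{"xyz": [0,0,-10],"roll": 0,"grip": 0},{"xyz": [0,0,-9],"roll": 0,"grip": 0},{"xyz": [0,0,-6],"roll": 0,"grip": 0},{"xyz": [0,0,-3],"roll": 0,"grip": 0}]'

```text
time_s: 10.53
position: [0.4895, 0.3039, 0.1479]
tcp_rot: [[-0.443, 0.896, 0.002], [0.896, 0.443, 0.001], [-0.0, 0.002, -1.0]]
force: [0.5, -0.3, -2.3]
opening: 0.156
grasp_force: 30.0
```

```bash
python3 dip.py; python3 plan.py .5416 -.0449 .15 177.55 22
```

```text
top rolls a [0.038 0.065 0.091] top z 0.0443
  a 0.1 15 y -0.0012 top z [0.0221 0.0239]
  a 0.109 16 y -0.0008 top z [0.0221 0.0235]
  a 0.118 16 y -0.0009 top z [0.022  0.0242]
  a 0.127 14 y -0.0008 top z [0.0223 0.0234]
scene rolls a [0.036 0.065 0.091] top z 0.0435
  a 0.1 21 y -0.002 top z [0.0208 0.0227]
  a 0.109 22 y -0.0024 top z [0.0213 0.0228]
  a 0.118 20 y -0.0021 top z [0.0204 0.0218]
  a 0.127 16 y -0.0008 top z [0.0202 0.0224]
t 10.63 pos [0.4893 0.3038 0.1471] yaw 116.3 tilt [ 1.1e-03  5.0e-04 -1.0e+00] open 0.159 gf 30.0 F [-0.8 -0.4 -3. ] M [ 0.13 -0.01  0.02] j6 -5.6
roll/row -0.0486
[[-15.3, -4.9, -0.1], [-15.0, -5.6, -0.1], [-14.7, -6.3, -0.1], [-14.4, -7.1, -0.1], [-14.0, -7.7, -0.1], [-13.6, -8.4, -0.1], [-13.2, -9.1, -0.1], [-12.8, -9.7, -0.1], [-12.3, -10.3, -0.1], [-11.8, -10.9, -0.1], [-11.2, -11.5, -0.1], [-10.6, -12.0, -0.1], [-10.0, -12.5, -0.1], [-9.4, -13.0, -0.1], [-8.8, -13.4, -0.1], [-8.1, -13.8, -0.1], [-7.4, -14.2, -0.1], [-6.7, -14.5, -0.1], [-6.0, -14.8, -0.1], [-5.3, -15.1, -0.1], [-4.6, -15.4, -0.1], [-3.8, -15.6, -0.1]]
```

Request:
move_arm --increments '[{"xyz": [-5,-1.5,-0.5],"roll": -0.016,"grip": 0},{"xyz": [-10,-3.5,-0.5],"roll": -0.032,"grip": 0},{"xyz": [-15,-5.5,-0.5],"roll": -0.049,"grip": 0},{"xyz": [-14.5,-6.5,-0.5],"roll": -0.049,"grip": 0},{"xyz": [-14.5,-7,-0.5],"roll": -0.049,"grip": 0}]'

```text
time_s: 11.05
position: [0.4978, 0.24, 0.1482]
tcp_rot: [[-0.611, 0.792, -0.002], [0.792, 0.611, -0.001], [0.001, -0.002, -1.0]]
force: [-0.2, -1.0, -1.4]
opening: 0.16
grasp_force: 30.0
```

Request:
move_arm --increments '[{"xyz": [-14,-7.5,0],"roll": -0.049,"grip": 0},{"xyz": [-13.5,-8.5,0],"roll": -0.049,"grip": 0},{"xyz": [-13,-9,0],"roll": -0.049,"grip": 0},{"xyz": [-13,-9.5,0],"roll": -0.049,"grip": 0},{"xyz": [-12.5,-10.5,0],"roll": -0.049,"grip": 0}]'

```text
time_s: 11.47
position: [0.5102, 0.1607, 0.1482]
tcp_rot: [[-0.784, 0.62, -0.002], [0.62, 0.784, -0.0], [0.001, -0.001, -1.0]]
force: [-0.6, 0.8, -1.7]
opening: 0.16
grasp_force: 30.0
```

Request:
move_arm --increments '[{"xyz": [-12,-11,0],"roll": -0.049,"grip": 0},{"xyz": [-11,-11.5,0],"roll": -0.049,"grip": 0},{"xyz": [-10.5,-12,0],"roll": -0.049,"grip": 0},{"xyz": [-10,-12.5,0],"roll": -0.049,"grip": 0},{"xyz": [-9.5,-13,0],"roll": -0.049,"grip": 0}]'

```text
time_s: 11.88
position: [0.522, 0.0813, 0.1482]
tcp_rot: [[-0.911, 0.412, -0.002], [0.412, 0.911, -0.0], [0.002, -0.001, -1.0]]
force: [0.9, -0.5, -2.4]
opening: 0.161
grasp_force: 30.0
```

```bash
python3 plan.py .5416 -.0449 .15 177.55 8
```

```text
t 11.88 pos [0.522  0.0813 0.1482] yaw 155.69 tilt [-0.0022 -0.     -1.    ] open 0.161 gf 30.0 F [ 0.9 -0.5 -2.4] M [0.07 0.12 0.02] j6 -69.0
roll/row -0.0477
[[-8.7, -13.4, -0.2], [-8.1, -13.8, -0.2], [-7.4, -14.1, -0.2], [-6.7, -14.5, -0.2], [-6.0, -14.8, -0.2], [-5.3, -15.1, -0.2], [-4.6, -15.3, -0.2], [-3.9, -15.5, -0.2]]
```

Request:
move_arm --increments '[{"xyz": [-8.5,-13.5,0],"roll": -0.048,"grip": 0},{"xyz": [-8,-13.5,0],"roll": -0.048,"grip": 0},{"xyz": [-7.5,-14,0],"roll": -0.048,"grip": 0},{"xyz": [-6.5,-14.5,0],"roll": -0.048,"grip": 0},{"xyz": [-6,-15,0],"roll": -0.048,"grip": 0}]'

```text
time_s: 12.3
position: [0.5337, 0.0027, 0.1482]
tcp_rot: [[-0.983, 0.183, -0.002], [0.183, 0.983, 0.0], [0.002, -0.0, -1.0]]
force: [-0.8, 0.2, -3.0]
opening: 0.154
grasp_force: 30.0
```

Request:
move_arm --increments '[{"xyz": [-5,-14,0],"roll": -0.048,"grip": 0},{"xyz": [-4,-12,0],"roll": -0.048,"grip": 0},{"xyz": [-3,-11,0],"roll": -0.032,"grip": 0},{"xyz": [-1.5,-6,0],"roll": -0.014,"grip": 0},{"xyz": [0,-2,0],"roll": 0,"grip": 0}]'

```text
time_s: 12.72
position: [0.542, -0.044, 0.1484]
tcp_rot: [[-0.999, 0.046, -0.001], [0.046, 0.999, -0.0], [0.001, -0.0, -1.0]]
force: [0.3, 0.3, -1.3]
opening: 0.156
grasp_force: 30.0
```

Request:
move_arm --increments '[{"xyz": [0,0,0],"roll": 0,"grip": 0},{"xyz": [0,0,0],"roll": 0,"grip": 0},{"xyz": [0,0,0],"roll": 0,"grip": 0}]'

```text
time_s: 12.97
position: [0.5416, -0.0423, 0.1488]
tcp_rot: [[-0.999, 0.044, -0.001], [0.044, 0.999, 0.0], [0.001, 0.0, -1.0]]
force: [-1.0, 0.8, -2.2]
opening: 0.156
grasp_force: 30.0
```

```bash
python3 plan.py .5416 -.0449 .058 177.55 12; python3 dip.py
python3 - <<'E'
from h import *
im,d=bot.capture("scene"); im=im[:,:,::-1]; cv2.imwrite("pics/over.png",cv2.resize(im[150:320,340:520],None,fx=3,fy=3,interpolation=3))
E
```

```text
t 12.97 pos [ 0.5416 -0.0423  0.1488] yaw 177.45 tilt [-8.e-04  4.e-04 -1.e+00] open 0.156 gf 30.0 F [-1.   0.8 -2.2] M [ 0.06  0.21 -0.01] j6 -103.7
roll/row -0.0001
[[-0.0, -0.2, 7.6], [-0.0, -0.2, 7.6], [-0.0, -0.2, 7.6], [-0.0, -0.2, 7.6], [-0.0, -0.2, 7.6], [-0.0, -0.2, 7.6], [-0.0, -0.2, 7.6], [-0.0, -0.2, 7.6], [-0.0, -0.2, 7.6], [-0.0, -0.2, 7.6], [-0.0, -0.2, 7.6], [-0.0, -0.2, 7.6]]
top rolls a [0.046 0.07  0.09 ] top z 0.0439
  a 0.1 16 y -0.0001 top z [0.0214 0.0231]
  a 0.109 16 y 0.0002 top z [0.0223 0.0242]
  a 0.118 17 y 0.0009 top z [0.0219 0.0245]
  a 0.127 10 y -0.0 top z [0.0205 0.0238]
  a 0.127 4 y -0.0011 top z [0.0201 0.0205]
```

View pics/over.png

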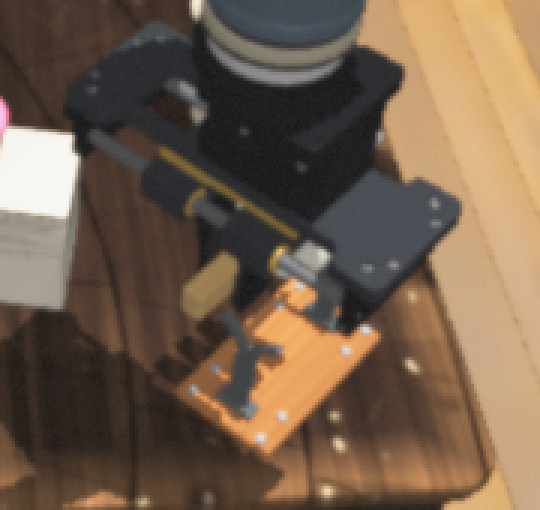

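The loaded spindle hangs over the dispenser with its handle at (208,287). The top camera confirms the rolls are in place and the shaft is level. Lowering now.

Request:
move_arm --increments '[{"xyz": [0,-0.8,3],"roll": 0,"grip": 0},{"xyz": [0,-0.8,6],"roll": 0,"grip": 0},{"xyz": [0,-0.7,9],"roll": 0,"grip": 0},{"xyz": [0,0,10],"roll": 0,"grip": 0},{"xyz": [0,0,10],"roll": 0,"grip": 0}]'

```text
time_s: 13.53
position: [0.5416, -0.0453, 0.1097]
tcp_rot: [[-0.999, 0.045, -0.001], [0.045, 0.999, 0.0], [0.001, 0.0, -1.0]]
force: [-0.5, -0.1, -3.0]
opening: 0.16
grasp_force: 30.0
```

Request:
move_arm --increments '[{"xyz": [0,0,10],"roll": 0,"grip": 0},{"xyz": [0,0,8],"roll": 0,"grip": 0},{"xyz": [0,0,6],"roll": 0,"grip": 0},{"xyz": [0,0,4],"roll": 0,"grip": 0},{"xyz": [0,0,2],"roll": 0,"grip": 0}]'

```text
time_s: 13.95
position: [0.5417, -0.0452, 0.0801]
tcp_rot: [[-0.999, 0.045, -0.001], [0.045, 0.999, 0.0], [0.001, 0.0, -1.0]]
force: [-0.3, -0.3, -1.8]
opening: 0.155
grasp_force: 30.0
```

```bash
python3 plan.py .5416 -.0449 .056 177.55 6; python3 dip.py
```

```text
t 13.95 pos [ 0.5417 -0.0452  0.0801] yaw 177.43 tilt [-1.e-03  3.e-04 -1.e+00] open 0.155 gf 30.0 F [-0.3 -0.3 -1.8] M [0.03 0.13 0.04] j6 -104.0
roll/row -0.0003
[[0.0, 0.1, 4.0], [0.0, 0.1, 4.0], [0.0, 0.1, 4.0], [0.0, 0.1, 4.0], [0.0, 0.1, 4.0], [0.0, 0.1, 4.0]]
top rolls a [0.046 0.073 0.09 ] top z 0.0443
  a 0.1 12 y 0.0006 top z [0.0217 0.0236]
  a 0.109 61 y 0.0018 top z [-0.0099  0.0215]
  a 0.118 19 y 0.0005 top z [0.0028 0.0228]
  a 0.127 10 y 0.0002 top z [0.021  0.0222]
  a 0.109 7 y -0.0128 top z [0.0018 0.0051]
```

Request:
move_arm --increments '[{"xyz": [0,0,5],"roll": -0.001,"grip": 0},{"xyz": [0,0,6],"roll": 0,"grip": 0},{"xyz": [0,0,5],"roll": 0,"grip": 0},{"xyz": [0,0,3],"roll": 0,"grip": 0},{"xyz": [0,0,2],"roll": 0,"grip": 0}]'

```text
time_s: 14.47
position: [0.5416, -0.0452, 0.0593]
tcp_rot: [[-0.999, 0.044, -0.001], [0.044, 0.999, 0.0], [0.001, 0.0, -1.0]]
force: [0.2, -0.2, -2.4]
opening: 0.151
grasp_force: 30.0
```

Request:
move_arm --increments '[{"xyz": [0,0,1.5],"roll": 0,"grip": 0},{"xyz": [0,0,1],"roll": 0,"grip": 0},{"xyz": [0,0,0.5],"roll": 0,"grip": 0},{"xyz": [0,0,0],"roll": 0,"grip": 0}]'

```text
time_s: 14.8
position: [0.542, -0.0453, 0.057]
tcp_rot: [[-0.999, 0.044, 0.0], [0.044, 0.999, -0.0], [-0.0, -0.0, -1.0]]
force: [0.7, 1.4, -1.9]
opening: 0.158
grasp_force: 30.0
```

```bash
python3 plan.py .5416 -.0449 .056 177.55 6; python3 dip.py
```

```text
t 14.8 pos [ 0.542  -0.0453  0.057 ] yaw 177.5 tilt [ 1.e-04 -0.e+00 -1.e+00] open 0.158 gf 30.0 F [ 0.7  1.4 -1.9] M [0.07 0.15 0.04] j6 -104.0
roll/row -0.0002
[[0.1, 0.1, 0.2], [0.1, 0.1, 0.2], [0.1, 0.1, 0.2], [0.1, 0.1, 0.2], [0.1, 0.1, 0.2], [0.1, 0.1, 0.2]]
top rolls a [0.046 0.077 0.109] top z 0.044
  a 0.109 69 y 0.0034 top z [-0.0053  0.0231]
  a 0.118 38 y 0.0035 top z [0.0196 0.0235]
  a 0.127 26 y 0.0035 top z [-0.0453  0.0224]
  a 0.136 29 y 0.0022 top z [-0.0574 -0.0551]
scene rolls a [0.088 0.113 0.117] top z 0.0324
  a 0.127 3 y -0.0007 top z [0.0188 0.0205]
```

Request:
move_arm --increments '[{"xyz": [0,0.2,0.7],"roll": 0,"grip": 0},{"xyz": [0,0.2,0.7],"roll": 0,"grip": 0},{"xyz": [0,0,0],"roll": 0,"grip": 0},{"xyz": [0,0,0],"roll": 0,"grip": 0}]'

```text
time_s: 15.23
position: [0.5422, -0.0451, 0.0559]
tcp_rot: [[-0.999, 0.044, 0.001], [0.044, 0.999, -0.0], [-0.001, -0.0, -1.0]]
force: [-0.9, -0.5, 1.1]
opening: 0.154
grasp_force: 30.0
```

```bash
python3 plan.py .5416 -.0449 .056 177.55 6
```

```text
t 15.23 pos [ 0.5422 -0.0451  0.0559] yaw 177.5 tilt [ 8.e-04 -4.e-04 -1.e+00] open 0.154 gf 30.0 F [-0.9 -0.5  1.1] M [-0.07  0.08  0.01] j6 -104.0
roll/row -0.0002
[[0.1, 0.0, -0.0], [0.1, 0.0, -0.0], [0.1, 0.0, -0.0], [0.1, 0.0, -0.0], [0.1, 0.0, -0.0], [0.1, 0.0, -0.0]]
```

Request:
move_arm --increments '[{"xyz": [0,0,0],"roll": 0,"grip": 25},{"xyz": [0,0,0],"roll": 0,"grip": 35},{"xyz": [0,0,0],"roll": 0,"grip": 50},{"xyz": [0,0,0],"roll": 0,"grip": 50},{"xyz": [0,0,0],"roll": 0,"grip": 50}]'

```text
time_s: 15.65
position: [0.542, -0.0449, 0.0555]
tcp_rot: [[-0.999, 0.044, 0.0], [0.044, 0.999, 0.0], [-0.0, 0.0, -1.0]]
force: [-0.0, -0.6, 0.5]
opening: 0.439
grasp_force: 0.0
```

Request:
move_arm --increments '[{"xyz": [0,0,0],"roll": 0,"grip": 50},{"xyz": [0,0,-5],"roll": 0,"grip": 50},{"xyz": [0,0,-15],"roll": 0,"grip": 50},{"xyz": [0,0,-25],"roll": 0,"grip": 50},{"xyz": [0,0,-30],"roll": 0,"grip": 50}]'

```text
time_s: 16.07
position: [0.5406, -0.0445, 0.1302]
tcp_rot: [[-0.999, 0.044, -0.004], [0.044, 0.999, 0.001], [0.004, 0.001, -1.0]]
force: [-0.1, 0.1, -0.2]
opening: 0.498
grasp_force: 0.0
```

Request:
move_arm --increments '[{"xyz": [0,0,-30],"roll": 0,"grip": 50},{"xyz": [30,10,-20],"roll": 0,"grip": 50},{"xyz": [30,20,0],"roll": 0,"grip": 50},{"xyz": [10,35,0],"roll": 0,"grip": 50},{"xyz": [0,40,0],"roll": 0,"grip": 50}]'

```text
time_s: 16.48
position: [0.4731, 0.0631, 0.1813]
tcp_rot: [[-0.999, 0.047, -0.002], [0.047, 0.999, -0.0], [0.002, -0.0, -1.0]]
force: [0.4, -0.6, -0.3]
opening: 0.501
grasp_force: 0.0
```

Request:
move_arm --increments '[{"xyz": [0,40,0],"roll": 0,"grip": 50},{"xyz": [0,40,0],"roll": 0,"grip": 50},{"xyz": [0,40,0],"roll": 0,"grip": 50},{"xyz": [0,40,0],"roll": 0,"grip": 50},{"xyz": [0,20,0],"roll": 0,"grip": 50}]'

```text
time_s: 16.9
position: [0.4843, 0.2471, 0.1812]
tcp_rot: [[-0.999, 0.041, 0.002], [0.041, 0.999, 0.002], [-0.002, 0.002, -1.0]]
force: [0.4, 0.5, -0.7]
opening: 0.5
grasp_force: 0.0
```

Run:
```python
from h import *
print(bot.read_state()["time_s"],bot.read_state()["position"])
o=[]
for n,c in(("scene",(150,320,340,520)),("top",(140,260,270,440))):
    im,d=bot.capture(n); a,b,e,f=c; o.append(cv2.resize(im[a:b,e:f,::-1],(390,390),interpolation=3))
    P=cloud(n,d); u=np.array([.9991,-.0427]); s=(P[...,:2]-[.6133,-.0478])@u; t=(P[...,:2]-[.6133,-.0478])@[.0427,.9991]; z=P[...,2]
    for k,nm in(((abs(t)<.01)&(z>.09)&(z<.12),"rolls"),((abs(t)<.01)&(z>.075)&(z<.089)&(s<0),"handle side"),((abs(t)<.008)&(z>.068)&(z<.089)&(s>.02),"tip side")):
        k=k&(d>0)&(abs(s)<.13); print(n,nm,k.sum(),np.percentile(s[k],[1,50,99]).round(3),z[k].max().round(3)) if k.any() else 0
cv2.imwrite("pics/fin.png",np.hstack(o))
```

```text
16.9 [0.48433893 0.24705609 0.18120772]
scene rolls 289 [-0.036 -0.011  0.019] 0.101
scene handle side 363 [-0.11  -0.073 -0.033] 0.089
scene tip side 65 [0.036 0.046 0.063] 0.081
top rolls 169 [-0.036 -0.01   0.018] 0.103
top handle side 215 [-0.109 -0.073 -0.015] 0.088
top tip side 61 [0.024 0.044 0.063] 0.081
```

View pics/fin.png

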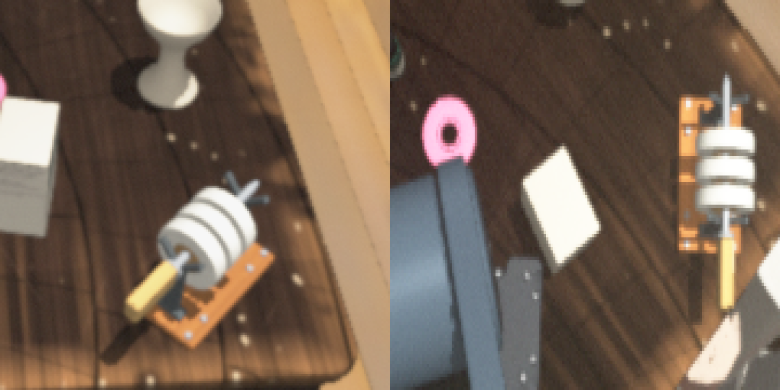

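The loaded spindle rests in both forks. The three rolls hang between them (spindle x from -36 to +19 mm), and the carton and chalice are undisturbed. I'll settle the arm and hand in.

Request:
move_arm --increments '[{"xyz": [0,0,0],"roll": 0,"grip": 50},{"xyz": [0,0,0],"roll": 0,"grip": 50},{"xyz": [0,0,0],"roll": 0,"grip": 50},{"xyz": [0,0,0],"roll": 0,"grip": 50}]'

```text
time_s: 17.33
position: [0.4846, 0.2415, 0.1806]
tcp_rot: [[-0.999, 0.046, -0.0], [0.046, 0.999, -0.0], [0.0, -0.0, -1.0]]
force: [-0.6, 0.2, 0.6]
opening: 0.502
grasp_force: 0.0
```

```bash
python3 -c "
from rig import bot; print(bot.hand_in())"
```

```text
the job is handed in; nothing more can be done
None
```

The job is handed in at about 17 s: the spindle lies back in both forks with all three rolls hanging between them, its collar just outside the near fork. No verdict came back.

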